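# Locate a drawer front in the drilling jig

## Robot

A 6-joint arm with a two-finger parallel gripper is mounted at the origin on the work surface. World frame = base frame: x ahead of the robot, y to its left, z up, the work surface at z = 0. Lengths are in m, angles in rad, forces in N, time in s.
With the tool pointing down it reaches from about 0.375 to 0.975 m from the base axis. Payload 3.8 kg.
Tool frame: the origin (TCP) lies at the centre of the arm's flange, where the gripper is bolted on; the fingertips stand 166 mm ahead of it and the grasp point (between the pads) lies 147 mm ahead of it; z points along the fingers, y is the line along which they close (so a half turn about z gives the same grasp; the last joint's range is limited). The gripper opens to 88 mm and grips with 3 to 60 N. Pads are 18 mm wide; open, the fingers measure 123 mm over their backs; the gripper's body (75 mm by 187 mm) begins 45 mm behind the grasp point.
Start: joints at [-1.288, 0.264, 1.604, -0, 1.274, -0.037], TCP at [0.212, -0.641, 0.405] pointing down, gripper open.
Joint ranges: [-2.63, 2.63], [-0.94, 2.18], [0.31, 2.57], [-1.31, 4.45], [0, 2.66], [-2.55, 2.55]. Speed limits (rad/s): [2.57, 2.57, 3.14, 3.14, 3.14, 3.14].

## Interface

Orientations are given as a 3x3 rotation matrix whose columns are the frame's x, y, z axes.
In Python, from station import bot gives the robot as it stands.
- The arm moves only by the tool arm_command, never from a script. Its argument "rows" is text: rows parted by semicolons, each of 6 numbers parted by spaces: the shift along the tool's x, y, z scaled (see below), then the turn, a rotation vector about the tool's x, y, z scaled (see below). In form: dx dy dz rx ry rz; .... A call has 1 to 12 rows; each row is the pose to reach, as a shift and turn from the pose commanded when the call began, along the tool's axes at that moment, turning the shorter way round; what a row does not reach only later rows make up. The controller multiplies each number of a shift by 1000 mm and each number of a turn by pi rad. A row lasts 1/12 s, in which the tool goes at most 41.7 mm and 7.16 degrees, less where a joint would pass 70% of its speed; a pose out of reach is approached as far as the arm can. A call with a number of a shift or a turn outside -1 to 1 is refused whole. A call with a gripper value outside its range is refused whole. "gripper" is the opening, from 0 (shut) to 1 (fully open), set as the call begins (left out, the last holds). The fingers move at their own pace and stop on an object; the grip force is fixed at half the most. Time passes only in rows, so rows that repeat a pose let the fingers close. It gives the time, the measured TCP pose, the force, the opening and the grip force at its end, in the units of the state.
- bot.observe(): the state, without advancing time (a new reading comes with each control period).
- bot.camera(name): name is "scene" or "top"; returns the picture (480x640x3 uint8, blue, green, red); there is no depth.
- bot.calibration(name): a dict with "K" (3x3 intrinsics, pixels), "R" (3x3) and "t" (3): a world point X has camera coordinates R X + t. Camera axes: x right, y down, z forward; pixel columns grow to the right and rows downward; lengths in m; the calibration is good to about 2 mm. A picture is of the moment at which its call begins. calibration takes no time and is no camera call.
- bot.finish_job(): hands the job in; it is judged then, once.
The state is a dict: "time_s": time; "joints": joint angles; "joint_velocities": joint speeds; "tau": joint torques, N m; "position": TCP position; "ee_rot": TCP orientation; "contact_force": force on the tool from outside, world axes, zero at the start; "moment": the same for the moment, N m; "grip_width": finger opening in m; "grip_force": force on a finger pad.
Only numpy, scipy, OpenCV 4.12 (cv2) and the standard library are available. Lean on these libraries where they do the work, as an engineer would, in place of code of your own. Each camera call takes 0.05 s, during which the arm holds its last target. There are 200 camera calls.

## Task

Lift the small wooden drawer front by its knob, lay it flat on the plywood drilling jig and slide it home for drilling: one long edge bearing on both steel dowels and one short end bearing on the red end stop, pressed firmly enough for a moment that all three take the push at once. The dowels and the stop are only lightly fixed, so push gently, with clearly less than 15 N on any of them. Let go, leave the drawer front seated there, and do not disturb the screwdriver or the jar.

Things in the scene. Friction and masses are not known exactly. Their poses are not given: they have to be found in the camera images.
- drawer_front: loose dark-wood drawer front lying face up: slab 180 (its x) x 90 (its y) x 16 mm thick, about 0.25 kg, with a dark round steel knob 26 mm in diameter and 28 mm tall standing on the middle of its upper face (knob top 44 mm above the underside). Origin: centre of the underside; z up. It is symmetric: either long edge and either end will do.
- jig: plywood drilling jig fixed to the counter: board 290 (its x) x 190 (its y) x 15 mm thick. Origin: centre of its underside; z up. Two steel dowels stand on its +y side and a red end stop towards its +x end; the other two sides are open. Board, dowels and stop are waxed smooth (friction about 0.25).
- nest (a point): point on the jig's upper face, 15 mm above the counter, axes parallel to the jig's, at jig (-12, -10, 15) mm, midway between the dowels along x. The seated drawer front has its origin at nest y = 0 and, by the stop's setting, anywhere from nest x = -12 to +12 mm; its x lies along the jig's x, either way round.
- stop_slot (a point): fixed point on the board, at nest (+90, 0) mm: the middle setting of the end stop's face, NOT its present place. The stop (end_stop; origin: centre of its foot) is a rigid red block 20 (x) x 40 (y) x 14 mm high on nest y = 0, screwed down: its flat face looks to -x and stands up to 12 mm either side of this point along x. Its place is not measured: find it by feel or sight.
- dowel_a: steel dowel, 12 mm in diameter, standing 14 mm above the jig board, rigid. Origin: centre of its foot on the board, at nest (-58, +51) mm.
- dowel_b: second steel dowel, same as the first, at nest (+58, +51) mm.
- screwdriver: yellow-handled screwdriver lying on the counter beyond the work, about 200 mm long; leave alone.
- jar: glass jar with blue lid, 64 mm in diameter, 85 mm tall, standing between the robot and the work; origin at the centre of its underside; leave alone.

How it is judged:
On the way, in this order (a step that is already met when the one before it is completed fails the run):
1. the drawer front lies flat on the jig board, in the open corner before the dowels and the stop (x of drawer_front in the frame of nest between -0.06 and 0.015 m and y of drawer_front in the frame of nest between -0.05 and 0.003 m and z of drawer_front in the frame of nest between -0.003 and 0.0025 m and angle between drawer_front's own z axis and vertical below 0.04 rad), for 0.1 s.
2. it bears on both dowels and on the end stop at the same time, with at least 0.5 N on each (contact force between drawer_front and dowel_a above 0.5 N and contact force between drawer_front and dowel_b above 0.5 N and contact force between drawer_front and end_stop above 0.5 N and z of drawer_front in the frame of nest between -0.003 and 0.0025 m), for 0.3 s.
At the end, for the whole second after the job is handed in: The drawer front is released and at rest flat on the jig, one end within 1.8 mm of the end stop's face (stop centre 100 mm from the drawer front's origin along its x), its long edge within 1.8 mm of the dowels (origin at nest y = 0), and square to the jig within 0.025 rad ((x of end_stop in the frame of drawer_front between 0.0982 and 0.1018 m or x of end_stop in the frame of drawer_front between -0.1018 and -0.0982 m) and y of drawer_front in the frame of nest between -0.0018 and 0.0018 m and z of drawer_front in the frame of nest between -0.003 and 0.0025 m and angle between the x axis of drawer_front and the x axis of nest, either way round below 0.025 rad and angle between drawer_front's own z axis and vertical below 0.03 rad and linear speed of drawer_front below 0.01 m/s); the robot touches nothing.
It fails at once if a dowel or the end stop takes more than 15 N from the drawer front or the robot (contact force between anything else and dowel_a above 15 N or contact force between anything else and dowel_b above 15 N or contact force between anything else and end_stop above 15 N).
It fails at once if the screwdriver or the jar is moved by more than 20 mm (distance of any of screwdriver, jar from where it was at the start of the episode above 0.02 m).
It also fails if it takes over 72 s, if anything falls off the work surface, if the arm or the gripper's body presses on something with over 40 N, if the wrist force passes 120 N, or if a joint passes its speed limit or range.

## Working session

There is one attempt and no reset: what is moved stays moved. The work goes in short steps, Python scripts to look and compute and a tool call to move; the robot and the scene stay as the last step left them, time stands still between calls to the robot, and variables do not carry over. Pictures are saved under pics/ and viewed, at most 10 in all, crops included, and the job is handed in when it is done.

Besides the shell and the picture viewer there is one more tool, called after "Request:" in YAML: its name, and indented under it one key for each argument. arm_command: Moves the arm, as the interface text tells. Its arguments: {"type":"object","properties":{"rows":{"type":"string"},"gripper":{"type":"number"}},"required":["rows"]}

```bash
mkdir -p pics
python3 - <<'E'
from station import bot
import cv2,numpy as np
np.set_printoptions(precision=4,suppress=True)
for n in("scene","top"):
    cv2.imwrite(f"pics/{n}0.png",bot.camera(n)); c=bot.calibration(n); print(n,np.array(c["K"]),-np.array(c["R"]).T@np.array(c["t"]),np.array(c["R"]))
s=bot.observe(); print(s)
E
```

```text
scene [[473.0236   0.     320.1142]
 [  0.     473.0236 243.5967]
 [  0.       0.       1.    ]] [1.296  0.0421 0.6092] [[-0.0868  0.9962  0.0098]
 [ 0.6139  0.0613 -0.787 ]
 [-0.7846 -0.0623 -0.6169]]
top [[608.8064   0.     319.0289]
 [  0.     608.8064 239.3826]
 [  0.       0.       1.    ]] [0.5439 0.0119 1.0487] [[ 0.0117 -0.9999 -0.0073]
 [-0.9983 -0.0113 -0.0577]
 [ 0.0576  0.008  -0.9983]]
{'time_s': 0.1, 'joints': array([-1.2879,  0.2647,  1.6052, -0.    ,  1.2737, -0.0369]), 'joint_velocities': array([ 0.0008, -0.0012, -0.0028, -0.0001, -0.0012, -0.0003]), 'tau': array([  0.0004, -50.3621, -35.8072,   0.0732,   0.0234,  -0.0001]), 'position': array([ 0.2121, -0.6405,  0.4035]), 'ee_rot': array([[ 0.9493,  0.3144, -0.0006],
       [ 0.3144, -0.9493,  0.0019],
       [ 0.0001, -0.002 , -1.    ]]), 'contact_force': array([-1.1397,  0.0561, -1.1972]), 'moment': array([-0.0398,  0.0157, -0.0178]), 'grip_force': 0.0, 'grip_width': 0.08813350946343769}
```

View pics/top0.png

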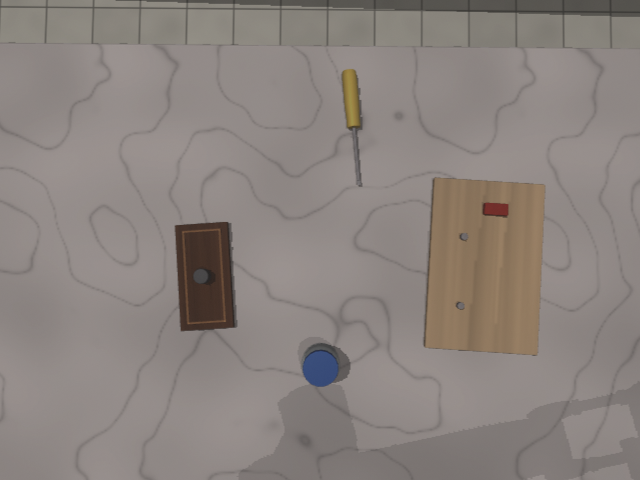

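View pics/scene0.png

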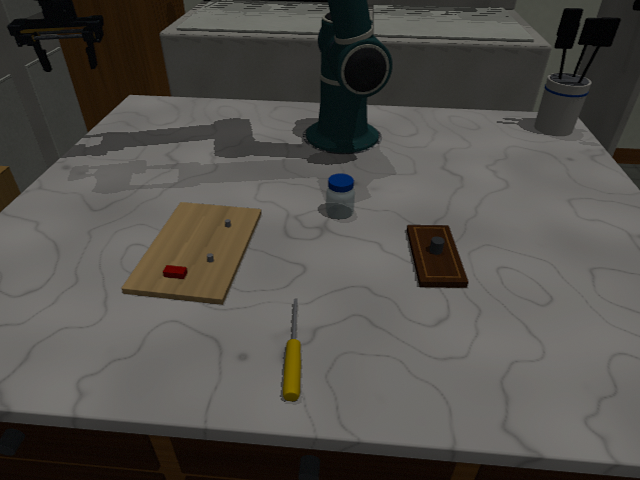

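The top view shows the drawer front at (205,276) with its knob at (201,276), and the jig at (485,266) with the stop at (496,210) and dowels at (464,237) and (460,306). The jar is at (321,368) and the screwdriver around (355,128). Jig +x is roughly world +x.

```bash
cat > h.py <<'E'
from station import bot
import cv2,numpy as np
np.set_printoptions(precision=4,suppress=True)
def ray(n,uv,z):
    c=bot.calibration(n); K,R,t=[np.array(c[k],float) for k in("K","R","t")]
    C=-R.T@t; d=R.T@np.linalg.inv(K)@np.r_[uv,1.]; return C+d*(z-C[2])/d[2]
def big(m,k=3):
    m=cv2.morphologyEx(m.astype(np.uint8)*255,cv2.MORPH_OPEN,np.ones((k,k)))
    cs,_=cv2.findContours(m,cv2.RETR_EXTERNAL,cv2.CHAIN_APPROX_NONE); return sorted(cs,key=cv2.contourArea)[::-1]
def rect(c,n,z):
    b=cv2.boxPoints(cv2.minAreaRect(c)); P=np.array([ray(n,p,z) for p in b])[:,:2]
    e=np.diff(np.vstack([P,P[:1]]),axis=0); L=np.linalg.norm(e,axis=1); v=e[L.argmax()]; v=v*np.sign(v[0])
    return P.mean(0),np.sort(L)[[0,2]],np.arctan2(v[1],v[0]),cv2.minAreaRect(c)
E
python3 - <<'E'
from h import *
im=cv2.imread("pics/top0.png"); h=cv2.cvtColor(im,cv2.COLOR_BGR2HSV); H,S,V=cv2.split(h)
print("px",[h[y,x].tolist() for x,y in((205,300),(201,276),(233,250),(450,330),(464,237),(496,210),(120,200))])
X,Y=np.meshgrid(np.arange(640),np.arange(480))
j=big((H>8)&(H<25)&(S>60)&(V>90)&(X>400)&(Y>100)&(Y<380),5)[0]; print("jig",rect(j,"top",.015))
r=big(((H<8)|(H>172))&(S>140)&(X>400)&(Y>100))[0]; print("stop",rect(r,"top",.029))
d=big((S>60)&(V<120)&(X<260)&(X>150)&(Y>190)&(Y<350),3)[0]; print("drawer",rect(d,"top",.016))
k=big((S<60)&(V<100)&(abs(X-201)<16)&(abs(Y-276)<14),1)[0]; k=cv2.minEnclosingCircle(k);print("knob",k,ray("top",k[0],.044))
for x,y in((464,237),(460,306)):
    c=big((S<60)&(abs(X-x)<8)&(abs(Y-y)<8),1)[0]; print(cv2.minEnclosingCircle(c)); print("dowel",ray("top",cv2.minEnclosingCircle(c)[0],.029))
b=big((H>105)&(H<130)&(S>120)&(Y>330))[0]; print("jar",ray("top",cv2.minEnclosingCircle(b)[0],.085))
print("sd",ray("top",(351,98),.02),ray("top",(360,185),.01))
E
```

```text
px [[9, 100, 66], [0, 3, 74], [7, 16, 145], [16, 85, 144], [0, 12, 109], [2, 159, 112], [9, 17, 147]]
jig (array([ 0.563 , -0.2611]), array([0.1893, 0.2897]), np.float64(-0.054063017070793556), ((484.8692626953125, 265.8538818359375), (112.992431640625, 171.23597717285156), 3.1798300743103027))
stop (array([ 0.658 , -0.2756]), array([0.0186, 0.0385]), np.float64(-1.5599457505436911), ((495.5, 208.5), (11.0, 23.0), 90.0))
drawer (array([0.5396, 0.2146]), array([0.0891, 0.179 ]), np.float64(0.08644301505248608), ((203.97531127929688, 275.9300842285156), (105.70003509521484, 52.75835418701172), 86.49646759033203))
knob ((201.86111450195312, 276.0), 9.355271339416504) [0.5392 0.2125 0.044 ]
((463.5967712402344, 236.0806427001953), 3.9072558879852295)
dowel [ 0.611  -0.2221  0.029 ]
((460.0, 305.5), 4.031229019165039)
dowel [ 0.4951 -0.2159  0.029 ]
jar [0.3977 0.0158 0.085 ]
sd [ 0.8467 -0.0318  0.02  ] [ 0.6981 -0.049   0.01  ]
```

```bash
cat >> h.py <<'E'
from scipy.spatial.transform import Rotation as Ro
def go(p,yaw):
    s=bot.observe(); R=s["ee_rot"]; c,n=np.cos(yaw),np.sin(yaw)
    G=np.array([[c,n,0],[n,-c,0],[0,0,-1.]])
    print("row",R.T@(np.array(p)-s["position"]),Ro.from_matrix(R.T@G).as_rotvec()/np.pi,"t",s["time_s"],"F",s["contact_force"],"yaw",np.arctan2(R[1,0],R[0,0]))
E
python3 -c "
from h import *
go([.5395,.214,.30],2.70)"
```

```text
row [ 0.5794 -0.7081  0.105 ] [-0.0003 -0.0007 -0.7576] t 0.1 F [-1.1397  0.0561 -1.1972] yaw 0.3197924817113161
```

Request:
arm_command:
  rows: "0.579 -0.708 0.105 0 0 -0.758;0.579 -0.708 0.105 0 0 -0.758;0.579 -0.708 0.105 0 0 -0.758;0.579 -0.708 0.105 0 0 -0.758;0.579 -0.708 0.105 0 0 -0.758;0.579 -0.708 0.105 0 0 -0.758;0.579 -0.708 0.105 0 0 -0.758;0.579 -0.708 0.105 0 0 -0.758;0.579 -0.708 0.105 0 0 -0.758;0.579 -0.708 0.105 0 0 -0.758;0.579 -0.708 0.105 0 0 -0.758;0.579 -0.708 0.105 0 0 -0.758"
  gripper: 1

```text
time_s: 1.1
position: [0.3897, -0.1749, 0.3473]
ee_rot: [[-0.252, 0.968, 0.0], [0.968, 0.252, 0.0], [-0.0, 0.0, -1.0]]
contact_force: [1.2, -0.9, -0.9]
grip_width: 0.0884
grip_force: 0.0
```

```bash
python3 -c "
from h import *
go([.5395,.214,.30],2.70); print(bot.observe()['position'])"
```

```text
row [0.3386 0.2429 0.0473] [ 0.      0.     -0.2784] t 1.1 F [ 1.2222 -0.9044 -0.9059] yaw 1.8254119366534196
[ 0.3897 -0.1749  0.3473]
```

Request:
arm_command:
  rows: "0.339 0.243 0.047 0 0 -0.278;0.339 0.243 0.047 0 0 -0.278;0.339 0.243 0.047 0 0 -0.278;0.339 0.243 0.047 0 0 -0.278;0.339 0.243 0.047 0 0 -0.278;0.339 0.243 0.047 0 0 -0.278;0.339 0.243 0.047 0 0 -0.278;0.339 0.243 0.047 0 0 -0.278;0.339 0.243 0.047 0 0 -0.278;0.339 0.243 0.047 0 0 -0.278;0.339 0.243 0.047 0 0 -0.278;0.339 0.243 0.047 0 0 -0.278"

```text
time_s: 2.1
position: [0.5419, 0.2135, 0.2996]
ee_rot: [[-0.903, 0.43, -0.002], [0.43, 0.903, -0.001], [0.001, -0.001, -1.0]]
contact_force: [-0.6, -0.2, -0.1]
grip_width: 0.0881
grip_force: 0.0
```

```bash
python3 -c "
from h import *
go([.5395,.214,.187],2.70); print(bot.observe()['position'])
cv2.imwrite('pics/scene1.png',bot.camera('scene')[170:320,360:520].repeat(4,0).repeat(4,1))"
```

```text
row [ 0.0022 -0.0005  0.1126] [-0.0004 -0.0004 -0.001 ] t 2.1 F [-0.5548 -0.2229 -0.1309] yaw 2.6967488459086204
[0.5419 0.2135 0.2996]
```

View pics/scene1.png

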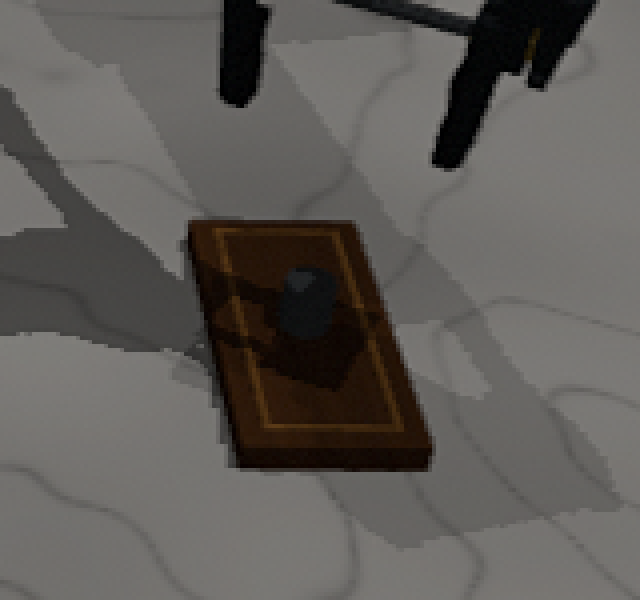

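The crop shows the open fingers straddling the knob, whose top is at crop (312,278), full (438,239). I'll descend and grip.

Request:
arm_command:
  rows: "0.002 0 0.035 0 0 0;0.002 0 0.07 0 0 0;0.002 0 0.09 0 0 0;0.002 0 0.102 0 0 0;0.002 0 0.11 0 0 0;0.002 0 0.1125 0 0 0;0.002 0 0.1125 0 0 0;0.002 0 0.1125 0 0 0"

```text
time_s: 2.82
position: [0.5409, 0.2123, 0.1897]
ee_rot: [[-0.901, 0.434, 0.002], [0.434, 0.901, 0.001], [-0.002, 0.002, -1.0]]
contact_force: [0.1, -0.1, 0.5]
grip_width: 0.0884
grip_force: 0.0
```

Request:
arm_command:
  rows: "0 0 0 0 0 0;0 0 0 0 0 0;0 0 0 0 0 0;0 0 0 0 0 0;0 0 0 0 0 0;0 0 0 0 0 0;0 0 0 0 0 0;0 0 0 0 0 0;0 0 0 0 0 0;0 0 0 0 0 0"
  gripper: 0

```text
time_s: 3.65
position: [0.54, 0.2125, 0.1881]
ee_rot: [[-0.901, 0.434, 0.0], [0.434, 0.901, 0.0], [-0.0, 0.0, -1.0]]
contact_force: [1.0, 0.8, -0.6]
grip_width: 0.025
grip_force: 30.0
```

Request:
arm_command:
  rows: "0 0 -0.01 0 0 0;0 0 -0.03 0 0 0;0 0 -0.06 0 0 0;0 0 -0.09 0 0 0;0 0 -0.1 0 0 0;0 0 -0.1 0 0 0;0 0 -0.1 0 0 0;0 0 -0.1 0 0 0"

```text
time_s: 4.32
position: [0.539, 0.2121, 0.2862]
ee_rot: [[-0.901, 0.434, -0.003], [0.434, 0.901, -0.001], [0.002, -0.002, -1.0]]
contact_force: [0.2, -0.8, -2.2]
grip_width: 0.0246
grip_force: 30.0
```

```bash
python3 -c "
from h import *
print(bot.observe()['position'],bot.observe()['moment'])
go([.5404,-.2857,.287],2.70-.14)
for n in('scene','top'): cv2.imwrite(f'pics/{n}2.png',bot.camera(n))
a=cv2.imread('pics/scene2.png')[100:320,340:560].repeat(2,0).repeat(2,1); b=cv2.imread('pics/top2.png')[180:400,100:320].repeat(2,0)[:440]; cv2.imwrite('pics/c2.png',np.hstack([a[:, :400],b[:, :].repeat(2,1)[:, :400]]))"
```

```text
[0.539  0.2121 0.2862] [ 0.0398 -0.1337  0.0348]
row [-0.217  -0.448  -0.0002] [-0.0008 -0.0007  0.0424] t 4.3167 F [ 0.1517 -0.7877 -2.1736] yaw 2.6931555266337406
```

View pics/c2.png

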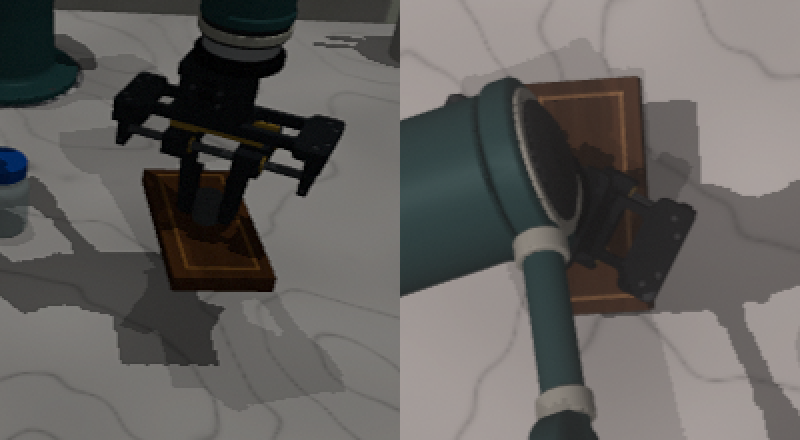

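```bash
cat > edge.py <<'E'
from h import *
def edge(f,z,x0,x1,rows):
    H,S,V=cv2.split(cv2.cvtColor(cv2.imread(f),cv2.COLOR_BGR2HSV)); P=[]
    m=(S>70)&(V<120)&((H<20)|(H>170))
    for r in rows:
        c=np.where(m[r,x0:x1])[0]
        if len(c): P.append(ray("top",(x0+c.max()+.5,r),z)[:2])
    vx,vy,x,y=cv2.fitLine(np.float32(P),cv2.DIST_HUBER,0,1e-4,1e-4).ravel()
    print(f,len(P),"angle",np.arctan(vy/vx),"edge y at x=.54",y+(.54-x)*vy/vx)
edge("pics/top0.png",0.0,150,250,range(232,322))
edge("pics/top0.png",0.016,150,228,range(232,240))
edge("pics/top2.png",.098,190,250,list(range(224,268))+list(range(326,331)))
E
python3 edge.py
```

```text
pics/top0.png 90 angle 0.07912694 edge y at x=.54 0.17243822
pics/top0.png 8 angle 0.02037298 edge y at x=.54 0.17458516
pics/top2.png 49 angle 0.010312604 edge y at x=.54 0.17309837
```

Run:
```python
from h import *
h=cv2.cvtColor(cv2.imread("pics/top2.png"),cv2.COLOR_BGR2HSV)
for r in (222,232,245,258,325,330): print(r,[tuple(h[r,c]) for c in range(215,229,2)])
for a,b in (((218.8,219),(224.7,335)),): 
  A,B=ray("top",a,.098),ray("top",b,.098); print(A,B,np.arctan2(*(A-B)[[1,0]]))
```

```text
222 [(np.uint8(9), np.uint8(96), np.uint8(77)), (np.uint8(10), np.uint8(101), np.uint8(78)), (np.uint8(9), np.uint8(76), np.uint8(57)), (np.uint8(9), np.uint8(20), np.uint8(127)), (np.uint8(6), np.uint8(16), np.uint8(160)), (np.uint8(8), np.uint8(17), np.uint8(161)), (np.uint8(8), np.uint8(18), np.uint8(160))]
232 [(np.uint8(10), np.uint8(99), np.uint8(75)), (np.uint8(10), np.uint8(103), np.uint8(77)), (np.uint8(10), np.uint8(89), np.uint8(63)), (np.uint8(6), np.uint8(19), np.uint8(67)), (np.uint8(5), np.uint8(16), np.uint8(94)), (np.uint8(5), np.uint8(15), np.uint8(103)), (np.uint8(4), np.uint8(17), np.uint8(104))]
245 [(np.uint8(9), np.uint8(105), np.uint8(73)), (np.uint8(10), np.uint8(105), np.uint8(75)), (np.uint8(9), np.uint8(103), np.uint8(74)), (np.uint8(7), np.uint8(50), np.uint8(46)), (np.uint8(10), np.uint8(18), np.uint8(83)), (np.uint8(10), np.uint8(15), np.uint8(102)), (np.uint8(5), np.uint8(15), np.uint8(102))]
258 [(np.uint8(9), np.uint8(104), np.uint8(71)), (np.uint8(9), np.uint8(104), np.uint8(71)), (np.uint8(9), np.uint8(109), np.uint8(75)), (np.uint8(9), np.uint8(88), np.uint8(55)), (np.uint8(9), np.uint8(25), np.uint8(72)), (np.uint8(6), np.uint8(15), np.uint8(86)), (np.uint8(10), np.uint8(17), np.uint8(91))]
325 [(np.uint8(0), np.uint8(15), np.uint8(35)), (np.uint8(150), np.uint8(7), np.uint8(38)), (np.uint8(0), np.uint8(0), np.uint8(38)), (np.uint8(165), np.uint8(13), np.uint8(40)), (np.uint8(150), np.uint8(6), np.uint8(40)), (np.uint8(150), np.uint8(6), np.uint8(42)), (np.uint8(0), np.uint8(6), np.uint8(43))]
330 [(np.uint8(9), np.uint8(101), np.uint8(68)), (np.uint8(10), np.uint8(103), np.uint8(67)), (np.uint8(10), np.uint8(96), np.uint8(61)), (np.uint8(0), np.uint8(28), np.uint8(45)), (np.uint8(150), np.uint8(5), np.uint8(49)), (np.uint8(165), np.uint8(12), np.uint8(43)), (np.uint8(11), np.uint8(26), np.uint8(78))]
[0.629  0.1771 0.098 ] [0.4485 0.1641 0.098 ] 0.07188816602526103
```

```bash
python3 -c "
from h import *
go([.5459,-.28,.286],2.565)"
```

```text
row [-0.2196 -0.4403  0.0004] [-0.0011 -0.0009  0.0408] t 4.4167 F [-0.0502  0.3167 -2.2793] yaw 2.6931104758975097
```

Request:
arm_command:
  rows: "-0.01 -0.02 0 0 0 0.005;-0.023 -0.046 0 0 0 0.01;-0.04 -0.08 0 0 0 0.015;-0.06 -0.12 0 0 0 0.02;-0.08 -0.16 0 0 0 0.025;-0.1 -0.2 0 0 0 0.03;-0.12 -0.24 0 0 0 0.035;-0.14 -0.28 0 0 0 0.041;-0.16 -0.32 0 0 0 0.041;-0.18 -0.36 0 0 0 0.041;-0.195 -0.39 0 0 0 0.041;-0.205 -0.41 0 0 0 0.041"

```text
time_s: 5.42
position: [0.546, -0.2484, 0.2863]
ee_rot: [[-0.838, 0.546, -0.003], [0.546, 0.838, 0.001], [0.003, -0.001, -1.0]]
contact_force: [1.2, -0.1, -2.1]
grip_width: 0.0255
grip_force: 30.0
```

```bash
python3 -c "
from h import *
go([.5459,-.28,.23],2.565);print(bot.observe()['position'])"
```

```text
row [-0.0173 -0.0265  0.0563] [-0.0002 -0.0008 -0.0005] t 5.4167 F [ 1.2446 -0.1426 -2.1216] yaw 2.5635418426585312
[ 0.546  -0.2484  0.2863]
```

Request:
arm_command:
  rows: "-0.008 -0.012 0.01 0 0 0;-0.014 -0.022 0.03 0 0 0;-0.0173 -0.0265 0.05 0 0 0;-0.0173 -0.0265 0.0563 0 0 0;-0.0173 -0.0265 0.0563 0 0 0;-0.0173 -0.0265 0.0563 0 0 0"

```text
time_s: 5.92
position: [0.5466, -0.2765, 0.2305]
ee_rot: [[-0.838, 0.545, -0.003], [0.545, 0.838, 0.002], [0.003, 0.0, -1.0]]
contact_force: [-0.7, -0.3, -2.2]
grip_width: 0.0253
grip_force: 30.0
```

```bash
python3 -c "
from h import *
go([.5459,-.28,.203],2.565);s=bot.observe();print(s['position'],s['contact_force'])
for n in('scene','top'): cv2.imwrite(f'pics/{n}3.png',bot.camera(n))
a=cv2.imread('pics/scene3.png')[160:310,100:300]; b=cv2.imread('pics/top3.png')[150:370,410:560]; cv2.imwrite('pics/c3.png',np.hstack([cv2.resize(a,(450,338)),cv2.resize(b[:169*1],(300,338))]))"
```

```text
row [-0.0014 -0.0033  0.0275] [ 0.     -0.001  -0.0001] t 5.9167 F [-0.7405 -0.3183 -2.2164] yaw 2.564817968480434
[ 0.5466 -0.2765  0.2305] [-0.7405 -0.3183 -2.2164]
```

View pics/c3.png

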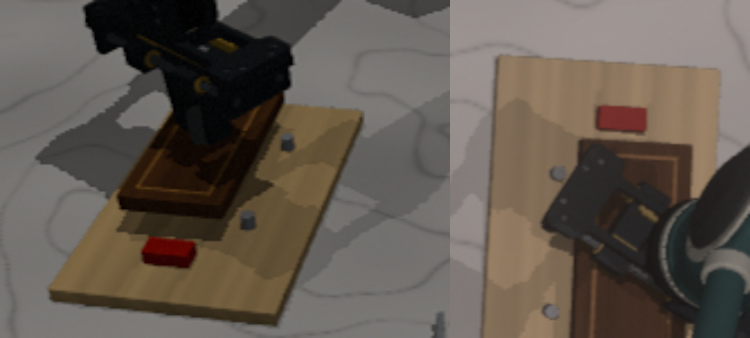

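The crop shows the slab level and parallel to the jig. It is about 10 mm short of the red stop and clear of both dowels. I'll lower it now.

Request:
arm_command:
  rows: "-0.001 -0.0025 0.01 0 0 0;-0.0014 -0.003 0.018 0 0 0;-0.0014 -0.003 0.023 0 0 0;-0.0014 -0.003 0.0255 0 0 0;-0.0014 -0.003 0.0265 0 0 0;-0.0014 -0.003 0.0265 0 0 0;-0.0014 -0.003 0.0265 0 0 0"

```text
time_s: 6.6
position: [0.5466, -0.2809, 0.2054]
ee_rot: [[-0.838, 0.546, 0.0], [0.546, 0.838, -0.0], [-0.0, 0.0, -1.0]]
contact_force: [0.7, 0.3, -1.7]
grip_width: 0.0249
grip_force: 30.0
```

Request:
arm_command:
  rows: "0 0 0.0005 0 0 0;0 0 0.001 0 0 0;0 0 0.001 0 0 0;0 0 0.001 0 0 0"

```text
time_s: 6.93
position: [0.5466, -0.2809, 0.2046]
ee_rot: [[-0.838, 0.546, 0.0], [0.546, 0.838, -0.0], [-0.0, 0.0, -1.0]]
contact_force: [-0.5, -0.4, -2.3]
grip_width: 0.0251
grip_force: 30.0
```

Request:
arm_command:
  rows: "0 0 0.0005 0 0 0;0 0 0.001 0 0 0;0 0 0.001 0 0 0;0 0 0.001 0 0 0"

```text
time_s: 7.27
position: [0.5465, -0.2808, 0.2033]
ee_rot: [[-0.838, 0.546, -0.0], [0.546, 0.838, 0.0], [0.0, 0.0, -1.0]]
contact_force: [0.7, -0.1, -2.4]
grip_width: 0.0252
grip_force: 30.0
```

Request:
arm_command:
  rows: "0 0 0.0005 0 0 0;0 0 0.001 0 0 0;0 0 0.001 0 0 0;0 0 0.001 0 0 0"

```text
time_s: 7.6
position: [0.5466, -0.2809, 0.2031]
ee_rot: [[-0.838, 0.546, 0.0], [0.546, 0.838, -0.0], [-0.0, 0.0, -1.0]]
contact_force: [-3.0, 2.5, 5.4]
grip_width: 0.025
grip_force: 30.0
```

Request:
arm_command:
  rows: "0 0 0.0005 0 0 0;0 0 0.0005 0 0 0;0 0 0.0005 0 0 0"

```text
time_s: 7.85
position: [0.5466, -0.2809, 0.2031]
ee_rot: [[-0.838, 0.546, 0.0], [0.546, 0.838, -0.0], [-0.0, -0.0, -1.0]]
contact_force: [-3.4, 2.3, 8.9]
grip_width: 0.025
grip_force: 30.0
```

Request:
arm_command:
  rows: "0 0 -0.001 0 0 0;0 0 -0.001 0 0 0;-0.0005 0.0025 -0.001 0 0 0;-0.001 0.005 -0.001 0 0 0;-0.0015 0.0075 -0.001 0 0 0;-0.0017 0.009 -0.001 0 0 0;-0.0017 0.009 -0.001 0 0 0;-0.0017 0.009 -0.001 0 0 0"

```text
time_s: 8.52
position: [0.5534, -0.2742, 0.2031]
ee_rot: [[-0.838, 0.546, 0.001], [0.546, 0.838, -0.0], [-0.001, 0.0, -1.0]]
contact_force: [0.4, -0.1, 1.9]
grip_width: 0.025
grip_force: 30.0
```

Request:
arm_command:
  rows: "0 0 0 0 0 0;0 0 0 0 0 0;0 0 0 0 0 0;0 0 0 0 0 0;0 0 0 0 0 0"
  gripper: 0.38

```text
time_s: 8.93
position: [0.5527, -0.2741, 0.2025]
ee_rot: [[-0.838, 0.546, -0.001], [0.546, 0.838, 0.0], [0.001, 0.0, -1.0]]
contact_force: [0.2, -0.4, -0.4]
grip_width: 0.0337
grip_force: 0.0
```

```bash
python3 -c "
from h import *
s=bot.observe();print(s['position'],s['contact_force'],s['grip_width'])
for n in('scene','top'): cv2.imwrite(f'pics/{n}4.png',bot.camera(n))
a=cv2.imread('pics/scene4.png')[190:310,100:280]; b=cv2.imread('pics/top4.png')[190:290,440:530]; cv2.imwrite('pics/c4.png',np.hstack([cv2.resize(a,(450,300)),cv2.resize(b,(270,300))]))"
```

```text
[ 0.5527 -0.2741  0.2025] [ 0.1992 -0.4234 -0.3798] 0.0337341007942096
```

View pics/c4.png

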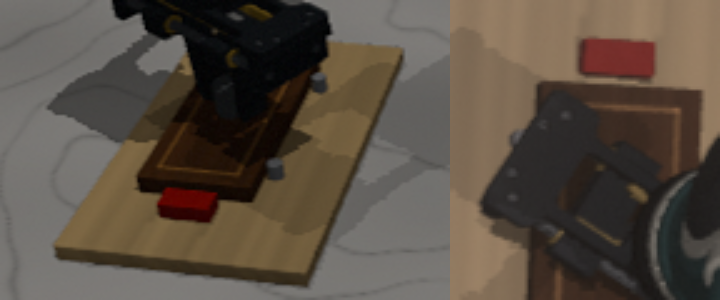

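The slab is flat, with roughly 4 mm left to the stop at crop (188,203) and to the dowels. I'll push with the rear pad only, in small steps.

Request:
arm_command:
  rows: "0 0.001 0.001 0 0 0;0 0.0025 0.002 0 0 0;0 0.004 0.002 0 0 0;0 0.0045 0.002 0 0 0;-0.0005 0.006 0.002 0 0 0;-0.001 0.007 0.002 0 0 0;-0.001 0.007 0.002 0 0 0;-0.001 0.007 0.002 0 0 0"

```text
time_s: 9.7
position: [0.5577, -0.2689, 0.2009]
ee_rot: [[-0.838, 0.546, 0.0], [0.546, 0.838, 0.0], [-0.0, 0.0, -1.0]]
contact_force: [0.3, 0.8, -0.3]
grip_width: 0.0335
grip_force: 0.0
```

Request:
arm_command:
  rows: "-0.0005 0.0008 0 0 0 0;-0.0007 0.0015 0 0 0 0;-0.0007 0.0015 0 0 0 0;-0.0007 0.0015 0 0 0 0"

```text
time_s: 10.03
position: [0.5587, -0.2684, 0.2009]
ee_rot: [[-0.838, 0.546, -0.0], [0.546, 0.838, -0.001], [0.0, -0.001, -1.0]]
contact_force: [-2.5, -3.8, 0.7]
grip_width: 0.0333
grip_force: 2.1
```

Request:
arm_command:
  rows: "-0.0003 0.0002 0 0 0 0;-0.0006 0.0003 0 0 0 0;-0.0006 0.0003 0 0 0 0"

```text
time_s: 10.28
position: [0.5595, -0.2685, 0.2009]
ee_rot: [[-0.838, 0.546, -0.0], [0.546, 0.838, -0.0], [0.0, -0.001, -1.0]]
contact_force: [-3.8, -4.0, 1.2]
grip_width: 0.0336
grip_force: 2.6
```

```bash
cat > st.py <<'E'
from h import *
F=[];f=None
for i in range(3): cv2.imwrite("pics/t.png",bot.camera("top")); s=bot.observe(); F.append(s["contact_force"])
f=np.mean(F,0); a=-.054; e=np.array([np.cos(a),np.sin(a)]); n=np.array([-e[1],e[0]])
R=s["ee_rot"]; w=s["grip_width"]; k=s["position"][:2]-R[:2,1]*(w/2-.0128)-np.array([.5504,-.2702])
print("push on object along jig x,y:",-f[:2]@e,-f[:2]@n,"fz",f[2],"knob nest",k@e,k@n,s["position"],w,"mom",s["moment"],s["time_s"])
E
python3 st.py
```

```text
push on object along jig x,y: 3.6957808229677624 4.141411524902143 fz 0.10288772719751667 knob nest 0.007002259441170236 -0.0011587930373569036 [ 0.5594 -0.2685  0.2009] 0.03333903489657276 mom [-0.6334  0.362   0.0064] 10.4333
```

Request:
arm_command:
  rows: "0 0.0002 0 0 0 0;0 0.0004 0 0 0 0;0 0.0004 0 0 0 0;0 0.0004 0 0 0 0;0 0.0004 0 0 0 0;0 0.0004 0 0 0 0;0 0.0004 0 0 0 0;0 0.0004 0 0 0 0"

```text
time_s: 11.1
position: [0.5596, -0.2684, 0.2009]
ee_rot: [[-0.838, 0.546, -0.0], [0.546, 0.838, -0.001], [-0.0, -0.001, -1.0]]
contact_force: [-3.5, -4.6, 0.3]
grip_width: 0.0335
grip_force: 3.2
```

```bash
python3 st.py; python3 -c "
from h import *
cv2.imwrite('pics/scene5.png',bot.camera('scene'))
a=cv2.imread('pics/scene5.png')[200:300,110:270]; b=cv2.imread('pics/t.png')[180:320,440:530]; cv2.imwrite('pics/c5.png',np.hstack([cv2.resize(a,(480,300),interpolation=cv2.INTER_CUBIC),cv2.resize(b,(300,466),interpolation=cv2.INTER_CUBIC)[:300]]))"
```

```text
push on object along jig x,y: 2.7490967815158607 5.366340444308658 fz 0.6786503466635375 knob nest 0.0070820612104613104 -0.001075726665575032 [ 0.5596 -0.2684  0.2009] 0.03345424695027313 mom [-0.7633  0.4146  0.0079] 11.25
```

View pics/c5.png

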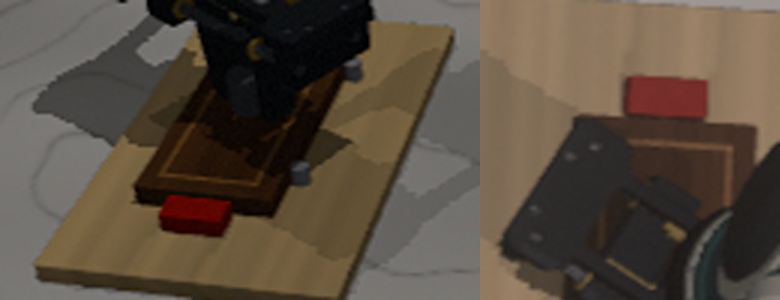

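The slab end appears to touch the stop at crop (195,200), and the edge is at the near dowel (300,172). I'll raise the x push slightly to confirm by feel.

Request:
arm_command:
  rows: "-0.0003 0.0002 0 0 0 0;-0.0005 0.0004 0 0 0 0;-0.0005 0.0004 0 0 0 0;-0.0005 0.0004 0 0 0 0;-0.0005 0.0004 0 0 0 0;-0.0005 0.0004 0 0 0 0;-0.0005 0.0004 0 0 0 0;-0.0005 0.0004 0 0 0 0"

```text
time_s: 11.97
position: [0.5601, -0.2684, 0.2009]
ee_rot: [[-0.838, 0.546, -0.001], [0.546, 0.838, -0.001], [-0.0, -0.001, -1.0]]
contact_force: [-4.6, -5.9, 1.4]
grip_width: 0.0336
grip_force: 3.4
```

```bash
python3 st.py
```

```text
push on object along jig x,y: 3.1094915357536834 5.362850132128312 fz 0.8474688863261816 knob nest 0.007635772474843042 -0.0010745282316699859 [ 0.5601 -0.2684  0.2009] 0.03353486403375593 mom [-0.8409  0.5393 -0.0283] 12.1167
```

Request:
arm_command:
  rows: "-0.0003 0.0001 0 0 0 0;-0.0006 0.0003 0 0 0 0;-0.0009 0.0005 0 0 0 0;-0.0009 0.0005 0 0 0 0;-0.0009 0.0005 0 0 0 0;-0.0009 0.0005 0 0 0 0"

```text
time_s: 12.62
position: [0.5612, -0.2684, 0.2009]
ee_rot: [[-0.838, 0.546, -0.001], [0.546, 0.838, -0.001], [-0.0, -0.001, -1.0]]
contact_force: [-4.4, -5.2, 0.8]
grip_width: 0.0333
grip_force: 3.3
```

```bash
python3 st.py; python3 -c "
from h import *
im=cv2.imread('pics/t.png'); H,S,V=cv2.split(cv2.cvtColor(im,cv2.COLOR_BGR2HSV))
for c in (490,495,500): print(c,[(r,H[r,c],S[r,c],V[r,c]) for r in range(200,226)])
"
```

```text
push on object along jig x,y: 3.4767110992897643 5.599029306881637 fz 1.1287746316378824 knob nest 0.00875047390663886 -0.0010380902427437784 [ 0.5612 -0.2684  0.201 ] 0.03339990829074708 mom [-0.8471  0.4517 -0.0056] 12.7667
490 [(200, np.uint8(16), np.uint8(85), np.uint8(144)), (201, np.uint8(16), np.uint8(86), np.uint8(143)), (202, np.uint8(14), np.uint8(90), np.uint8(141)), (203, np.uint8(2), np.uint8(160), np.uint8(116)), (204, np.uint8(1), np.uint8(161), np.uint8(119)), (205, np.uint8(2), np.uint8(161), np.uint8(119)), (206, np.uint8(1), np.uint8(164), np.uint8(120)), (207, np.uint8(2), np.uint8(162), np.uint8(121)), (208, np.uint8(2), np.uint8(166), np.uint8(120)), (209, np.uint8(2), np.uint8(165), np.uint8(119)), (210, np.uint8(2), np.uint8(165), np.uint8(119)), (211, np.uint8(1), np.uint8(163), np.uint8(119)), (212, np.uint8(1), np.uint8(163), np.uint8(119)), (213, np.uint8(1), np.uint8(164), np.uint8(118)), (214, np.uint8(4), np.uint8(142), np.uint8(79)), (215, np.uint8(11), np.uint8(108), np.uint8(66)), (216, np.uint8(11), np.uint8(112), np.uint8(66)), (217, np.uint8(11), 
[... 2336 characters left out ...]
 (212, np.uint8(2), np.uint8(166), np.uint8(117)), (213, np.uint8(1), np.uint8(166), np.uint8(117)), (214, np.uint8(1), np.uint8(159), np.uint8(112)), (215, np.uint8(7), np.uint8(111), np.uint8(60)), (216, np.uint8(11), np.uint8(108), np.uint8(66)), (217, np.uint8(11), np.uint8(106), np.uint8(65)), (218, np.uint8(11), np.uint8(110), np.uint8(65)), (219, np.uint8(11), np.uint8(108), np.uint8(66)), (220, np.uint8(11), np.uint8(112), np.uint8(66)), (221, np.uint8(12), np.uint8(116), np.uint8(81)), (222, np.uint8(13), np.uint8(126), np.uint8(109)), (223, np.uint8(12), np.uint8(120), np.uint8(85)), (224, np.uint8(11), np.uint8(110), np.uint8(65)), (225, np.uint8(11), np.uint8(108), np.uint8(59))]
```

```bash
cat > inl.py <<'E'
from h import *
import sys
g=np.mean([bot.camera("top").astype(float)[:,:,2] for _ in range(2)],0)[217:228,484:508]; g=np.clip(g-np.median(g,0)-6,0,None)
print("inlay row",np.median((g*np.arange(217,228)[:,None]).sum(0)/g.sum(0)))
E
python3 inl.py
```

```text
inlay row 221.59356639247943
```

Request:
arm_command:
  rows: "-0.0003 0.0001 0 0 0 0;-0.0006 0.0003 0 0 0 0;-0.0009 0.0005 0 0 0 0;-0.0009 0.0005 0 0 0 0;-0.0009 0.0005 0 0 0 0;-0.0009 0.0005 0 0 0 0"

```text
time_s: 13.37
position: [0.5617, -0.2685, 0.2009]
ee_rot: [[-0.838, 0.546, -0.002], [0.546, 0.838, -0.001], [0.002, -0.002, -1.0]]
contact_force: [-5.6, -5.2, 1.9]
grip_width: 0.0334
grip_force: 4.0
```

```bash
python3 inl.py; python3 st.py
```

```text
inlay row 221.4865692153923
push on object along jig x,y: 5.856542473368152 5.913765903905778 fz 2.359032435124503 knob nest 0.009196789659928886 -0.0010632753330000163 [ 0.5617 -0.2685  0.2009] 0.03344059089153541 mom [-0.8819  0.824  -0.0551] 13.6167
```

Request:
arm_command:
  rows: "0.0001 0.0002 0 0 0 0;0.0001 0.0003 0 0 0 0;0.0001 0.0003 0 0 0 0;0.0001 0.0003 0 0 0 0;0.0001 0.0003 0 0 0 0;0.0001 0.0003 0 0 0 0;0.0001 0.0003 0 0 0 0;0.0001 0.0003 0 0 0 0"

```text
time_s: 14.28
position: [0.5617, -0.2684, 0.2009]
ee_rot: [[-0.838, 0.545, -0.002], [0.545, 0.838, -0.001], [0.001, -0.002, -1.0]]
contact_force: [-5.8, -5.6, 1.3]
grip_width: 0.0338
grip_force: 4.4
```

```bash
python3 inl.py; python3 st.py
```

```text
inlay row 221.48936170212767
push on object along jig x,y: 6.603741759682635 6.359491811532067 fz 1.840229020304306 knob nest 0.009227374118699071 -0.0009548029230615333 [ 0.5617 -0.2684  0.2009] 0.033327694217653574 mom [-0.995   0.8925 -0.0788] 14.5333
```

Request:
arm_command:
  rows: "0.0003 0.0001 0 0 0 0;0.0003 0.0001 0 0 0 0;0.0003 0.0001 0 0 0 0;0.0003 0.0001 0 0 0 0;0.0003 0.0001 0 0 0 0;0.0003 0.0001 0 0 0 0;0.0003 0.0001 0 0 0 0"

```text
time_s: 15.12
position: [0.5616, -0.2683, 0.2009]
ee_rot: [[-0.838, 0.545, -0.002], [0.545, 0.838, -0.002], [0.001, -0.002, -1.0]]
contact_force: [-6.0, -7.2, 1.7]
grip_width: 0.0334
grip_force: 4.6
```

```bash
python3 inl.py; python3 st.py
```

```text
inlay row 221.48655913978496
push on object along jig x,y: 5.693235029742581 7.4509923553333115 fz 1.362779843744106 knob nest 0.008959007410876609 -0.0011935008707604227 [ 0.5616 -0.2683  0.2009] 0.03401577883146825 mom [-1.148   0.8371 -0.014 ] 15.3667
```

Request:
arm_command:
  rows: "0 -0.001 0 0 0 0;0 -0.002 0 0 0 0;0 -0.0035 0 0 0 0;0 -0.005 0 0 0 0;0 -0.005 0 0 0 0;0 -0.005 0 0 0 0"

```text
time_s: 15.87
position: [0.56, -0.2713, 0.2009]
ee_rot: [[-0.838, 0.546, 0.001], [0.546, 0.838, 0.0], [-0.0, 0.001, -1.0]]
contact_force: [0.2, -0.2, -0.3]
grip_width: 0.0336
grip_force: 0.0
```

```bash
python3 inl.py; python3 st.py
```

```text
inlay row 221.6088252832439
push on object along jig x,y: -0.16905739217691929 -0.01933566689192471 fz 0.2207111446532505 knob nest 0.007496835959728236 -0.004026387703095363 [ 0.5598 -0.2714  0.2009] 0.033299020704806725 mom [-0.0319 -0.1644 -0.0027] 16.1167
```

Request:
arm_command:
  rows: "0 0 -0.01 0 0 0;0 0 -0.03 0 0 0;0 0 -0.06 0 0 0;0 0 -0.1 0 0 0;0 0 -0.14 0 0 0;0 0 -0.18 0 0 0;0.02 -0.03 -0.2 0 0 0;0.02 -0.07 -0.2 0 0 0;0.02 -0.11 -0.2 0 0 0;0.02 -0.15 -0.2 0 0 0;0.02 -0.19 -0.2 0 0 0;0.02 -0.22 -0.2 0 0 0"

```text
time_s: 17.12
position: [0.4209, -0.4469, 0.4022]
ee_rot: [[-0.838, 0.546, 0.0], [0.546, 0.838, -0.002], [-0.001, -0.001, -1.0]]
contact_force: [0.8, 0.3, -0.0]
grip_width: 0.0338
grip_force: 0.0
```

```bash
python3 -c "
from h import *
t=bot.camera('top');s=bot.camera('scene'); cv2.imwrite('pics/top6.png',t)
a=s[200:300,110:270]; b=t[170:350,420:550]; cv2.imwrite('pics/c6.png',np.hstack([cv2.resize(a,(400,250)),cv2.resize(b,(390,540))[20:270]]))
o=t[170:360,415:560]; cv2.imwrite('pics/c6.png',cv2.resize(o,None,fx=3,fy=3,interpolation=cv2.INTER_CUBIC))
H,S,V=cv2.split(cv2.cvtColor(t,cv2.COLOR_BGR2HSV)); X,Y=np.meshgrid(np.arange(640),np.arange(480))
m=big((S>60)&(V<82)&(H>5)&(H<25)&(X>430)&(X<550)&(Y>190)&(Y<350))[0]; print(rect(m,'top',.031))
print(bot.observe()['position'])
"
```

```text
(array([ 0.5579, -0.2693]), array([0.0917, 0.18  ]), np.float64(-0.052778580231389), ((492.3360900878906, 268.38995361328125), (55.487640380859375, 108.09764862060547), 2.9108378887176514))
[ 0.4202 -0.4482  0.4018]
```

View pics/c6.png

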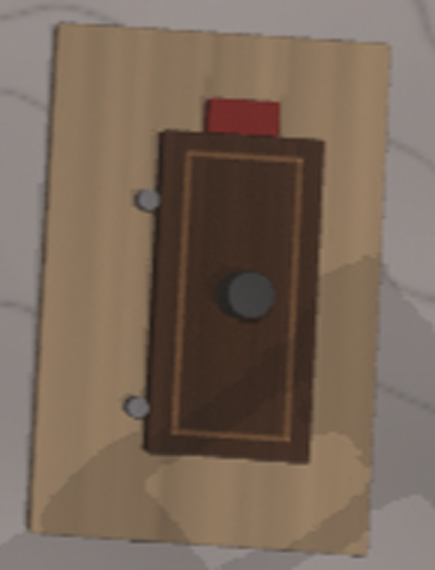

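The drawer front is square to the jig (yaw −0.053 against −0.054). Its long edge is at both dowels, at crop (147,200) and (137,406), and its end is against the stop at (243,135). The arm is clear.

```bash
python3 -c "
from station import bot
print(bot.finish_job())"
```

```text
the job is handed in; nothing more can be done
None
```

The job is handed in: the drawer front lies flat and square on the jig against both dowels and the end stop, released and with the arm clear. It was pressed home with about 6 to 7.5 N in each direction, though contact on each dowel was inferred from wrist force and pictures, not measured directly. The hand-in gave no verdict.

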